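# Hang a second roll of masking tape on the occupied tape hook

### The arm

A 6-joint arm with a two-finger parallel gripper is mounted at the origin on a cart in front of the work surface, level with it; the furniture and walls round the work are solid. World frame = base frame: x ahead of the robot, y to its left, z up, the work surface at z = 0. Lengths are in m, angles in rad, forces in N, time in s.
With the tool pointing down it reaches from about 0.375 to 0.925 m from the base axis. Payload 5.7 kg.
Tool frame: the origin (TCP) lies midway between the tips of the shut fingers; the grasp point (between the pads) lies 19 mm behind it; z points along the fingers, y is the line along which they close (so a half turn about z gives the same grasp; the last joint's range is limited). The gripper opens to 88 mm and grips with 3 to 60 N. Pads are 20 mm wide; open, the fingers measure 115 mm over their backs; the gripper's body (75 mm by 178 mm) begins 61 mm behind the grasp point.
Start: joints at [1.071, 0.359, 1.51, -0, 1.272, -0.115], TCP at [0.225, 0.556, 0.223] pointing down, gripper open.
Joint ranges: [-2.97, 2.97], [-1.01, 2.36], [0.21, 2.38], [-0.96, 4.11], [0.2, 2.71], [-2.98, 2.98]. Speed limits (rad/s): [2.39, 2.39, 3.14, 3.14, 3.14, 3.14].

### API

Orientations are given as a unit quaternion [w, x, y, z].
In Python, from cell import goto, movel, goto_joints, move_gripper, wait, ik, state, get_image, camera_info, Unreachable, hand_in gives the robot as it stands. The module is installed in compiled form; this text tells all that it offers. Calls block until the motion is done:
- goto(position, orientation): joint-space move of the TCP to a pose.
- movel(position, orientation=None, max_speed=0.15): straight line of the TCP; orientation=None keeps the orientation; max_speed is the mean speed in m/s.
- goto_joints(angles): joint-space move.
- move_gripper(opening, strength=None): finger opening in m; strength is the grip in N (None keeps the last); returns when the fingers have stopped.
- wait(seconds).
- ik(position, orientation): joint angles nearest the present ones, or None.
- state(): the state.
- get_image(name): name is "scene" or "top" or "wrist"; returns the picture (400x640x3 uint8, red, green, blue); there is no depth.
- camera_info(name): a dict with "fx", "fy", "cx", "cy" (pixels), "k1" (the pictures are not rectified: a ray, as slopes to the right and down, at radius r is drawn at 1 + k1 r^2 times it, then the intrinsics apply), "origin" and "rotation" of the camera in the world. Camera axes: x right, y up, looking along -z (the intrinsics and any distortion apply to the point x, -y, -z); pixel columns grow to the right and rows downward; lengths in m; the calibration is good to about 2 mm. A picture is of the moment at which its call begins: read the wrist's pose just before it. camera_info takes no time and is no camera call; for the wrist camera it gives the pose at the moment of the call.
A pose or a line that the arm cannot do raises Unreachable and nothing moves.
- hand_in(): hands the job in; it is judged then, once.
The state is a dict: "clock": time; "q": joint angles; "qvel": joint speeds; "tau": joint torques, N m; "tcp_pos": TCP position; "tool_rot": TCP orientation; "wrist_force": force on the tool from outside, world axes, zero at the start; "ft_torque": the same for the moment, N m; "finger_gap": finger opening in m; "finger_force": force on a finger pad.
Only numpy, scipy, OpenCV 4.12 (cv2) and the standard library are available. Lean on these libraries where they do the work, as an engineer would, in place of code of your own. Each camera call takes 0.05 s, during which the arm holds its last target. There are 200 camera calls.

### The job

The roll of masking tape lying flat on the bench belongs on the tape hook, beside the roll that already hangs there. Lean it in the sloped wooden rest first and let go of it, take it again by its upper edge, and hang it on the free front part of the hook's arm so that it hangs still. Leave the roll already on the hook hanging where it is, and do not shift the tin or the teal pliers.

Things in the scene. Friction and masses are not known exactly. Their poses are not given: they have to be found in the camera images.
- hook: Tape hook, fixed: wooden base 150 x 80 x 8 mm, dark steel post (24 mm wide, front face at x = +58 mm, no higher than the arm), level flat arm 24 mm wide (y), 8 mm thick, top at z = 130 mm, from the post to x = -96 mm, where a 6 mm thick lip turns up to z = 144 mm. Origin: centre of the base's underside, on the bench top; z up, -x from post to lip, roughly towards the robot.
- hook_free (a point): Middle of the free front part of the hook's arm, on its top face: x = -45, y = 0, z = 130 mm of the hook; axes as the hook's. A roll hung on the arm has its axis along x and its centre 32 mm below the arm's top face.
- hung_centre (a point): Centre of the tan masking tape roll that already hangs on the arm near the post: loose, same size as the other roll; z axis: the roll's axis. Its front face is at least 55 mm behind the middle of the free part.
- roll_centre (a point): Centre of the loose tan masking tape roll to be hung: a rigid ring, outer diameter 100 mm, hole 68 mm (wall 16 mm), width 18 mm, about 90 g. It lies flat on the bench at the start, this point 9 mm up. z axis: the roll's axis; its turn about that axis is of no account.
- rest: Sloped rest, fixed: pale wooden board 90 mm wide (y), 8 mm thick, at 45 degrees on a base 100 x 90 x 8 mm. Origin: centre of the underside, on the bench; z up. The face looks to (-0.707, 0, 0.707) and rises to (0.707, 0, 0.707). Near its foot two dark 10 mm dowels, 56 mm apart, stand 26 mm out of the face, their line at x = -35, z = 40 mm on the face; the board goes 62 mm up the slope from there.
- rest_seat (a point): Where a seated roll's centre is (9 mm off the board's face): (-7.9, 0, 79.8) mm of the rest; axes as the rest's. The roll leans flat on the face and sits on both dowels; its upper edge stands 35 mm past the board's top end, free before and behind.
- hinged_tin: Red hinged tin, 64 x 96 x 20 mm, loose: leave alone. Origin at the centre of its underside.
- plier_teal: Pliers with teal handles, 139 x 43 x 10 mm, loose: leave alone. Origin at the centre of the underside.
Mind the look-alikes: they are no part of the job. What is shaped like the part that bears roll_centre but black is not meant.

How it is judged:
By the outcome, as a careful person would: the job done as asked, in the order asked, and still so for the second after the job is handed in, with the robot touching nothing.
It also fails if it takes over 56 s, if anything falls off the work surface, if the arm or the gripper's body presses on something with over 40 N, if the wrist force passes 120 N, or if a joint passes its speed limit or range.

## Working session

There is one attempt and no reset: what is moved stays moved. The work goes in short steps, each a Python script; the robot and the scene stay as the last script left them, time stands still between calls to the robot, and variables do not carry over. Pictures are saved under pics/ and viewed, at most 12 in all, crops included, and the job is handed in when it is done.

```bash
mkdir -p pics; python3 - <<'E'
from cell import *
import cv2,numpy as np
for n in("scene","top"):
    im=get_image(n);cv2.imwrite(f"pics/{n}0.png",im[:,:,::-1]);print(n,camera_info(n))
s=state();print(s["clock"],s["tcp_pos"],s["tool_rot"])
print(camera_info("wrist"))
E
```

```text
scene {'fx': 427.07785319742374, 'fy': 427.07785319742374, 'cx': 320.7738715200546, 'cy': 203.58990624601304, 'k1': -0.028699484802479053, 'origin': array([-0.14709749, -0.97278328,  0.60017089]), 'rotation': array([ 0.77758531,  0.46247079, -0.22199742, -0.3635918 ])}
top {'fx': 378.3486701118529, 'fy': 378.3486701118529, 'cx': 317.8649636690843, 'cy': 199.99893786461385, 'k1': -0.051930166458304026, 'origin': array([ 0.38031101, -0.40890431,  1.2726539 ]), 'rotation': array([ 0.70892935,  0.04806085, -0.04800731, -0.70200045])}
0.1 [0.22494898 0.55556542 0.22189838] [-2.51251897e-04  1.91247093e-01  9.81541570e-01 -7.95317737e-04]
{'fx': 353.93465889375625, 'fy': 353.93465889375625, 'cx': 321.5190815100263, 'cy': 196.8336110187115, 'k1': -0.02210549797730221, 'origin': array([0.15023809, 0.58427264, 0.38357238]), 'rotation': array([ 0.81987016, -0.1241194 , -0.0819568 ,  0.55289273])}
```

View pics/scene0.png

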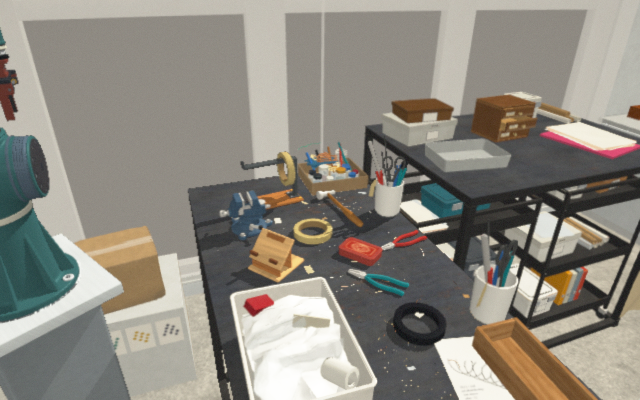

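View pics/top0.png

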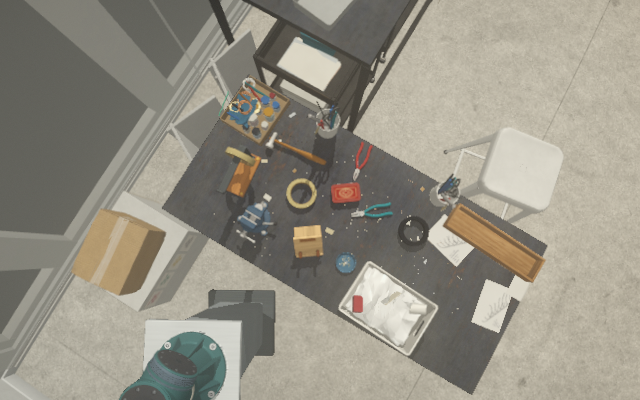

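Candidates for the roll: tan ring lying flat at scene (313,231) / top (301,193), which is the one meant. The tan ring hanging at scene (287,168) / top (240,155) stays. The black ring at scene (420,323) / top (413,231) is the look-alike. The rest is at scene (273,255) / top (308,241), and the hook base at top (243,177).

```bash
cat > h.py <<'E'
import numpy as np,cv2
from scipy.spatial.transform import Rotation as R
from cell import *
def rays(info,px):
    px=np.atleast_2d(np.array(px,float))
    K=np.array([[info["fx"],0,info["cx"]],[0,info["fy"],info["cy"]],[0,0,1]])
    u=cv2.undistortPoints(px[:,None],K,np.array([info["k1"],0,0,0.]))[:,0]
    d=np.c_[u[:,0],-u[:,1],-np.ones(len(u))]
    q=info["rotation"];return np.array(info["origin"]),R.from_quat([q[1],q[2],q[3],q[0]]).apply(d)
def plane(info,px,z):
    o,d=rays(info,px);return o+d*((z-o[2])/d[:,2])[:,None]
def project(info,P):
    P=np.atleast_2d(np.array(P,float));q=info["rotation"]
    c=R.from_quat([q[1],q[2],q[3],q[0]]).inv().apply(P-info["origin"])
    x,y=c[:,0]/-c[:,2],-c[:,1]/-c[:,2];f=1+info["k1"]*(x*x+y*y)
    return np.c_[info["cx"]+info["fx"]*x*f,info["cy"]+info["fy"]*y*f]
def tri(i1,p1,i2,p2):
    o1,d1=rays(i1,p1);o2,d2=rays(i2,p2);d1,d2=d1[0],d2[0]
    s=np.linalg.lstsq(np.c_[d1,-d2],o2-o1,rcond=None)[0]
    a,b=o1+s[0]*d1,o2+s[1]*d2;return (a+b)/2,np.linalg.norm(a-b)
E
python3 - <<'E'
from h import *
T=cv2.imread("pics/top0.png");S=cv2.imread("pics/scene0.png")
f=lambda im,x,y,w,h,s:cv2.resize(im[y:y+h,x:x+w],None,fx=s,fy=s,interpolation=cv2.INTER_CUBIC)
a=f(T,200,130,160,140,5);cv2.imwrite("pics/c_top.png",a[:600])
cv2.imwrite("pics/c_scene.png",f(S,220,140,160,145,5)[:600])
cv2.imwrite("pics/c_scene.png",cv2.resize(S[140:285,220:380],(640,580),interpolation=cv2.INTER_CUBIC))
cv2.imwrite("pics/c_top.png",cv2.resize(T[135:270,210:370],(640,540),interpolation=cv2.INTER_CUBIC))
for n,im in(("top",T),("scene",S)):
    hsv=cv2.cvtColor(im,cv2.COLOR_BGR2HSV)
    m=cv2.inRange(hsv,(15,60,90),(32,200,255));
    cs,_=cv2.findContours(m,cv2.RETR_EXTERNAL,cv2.CHAIN_APPROX_NONE)
    i=camera_info(n)
    for c in cs:
        if cv2.contourArea(c)>80:
            x,y,w,h=cv2.boundingRect(c)
            o=[n,(x,y,w,h)]
            P=plane(i,c[:,0],0.009);
            e=cv2.fitEllipse(c);o+=[np.round(e[0],1),np.round(plane(i,e[0],0.009)[0],4),np.round(np.ptp(P,0)[:2],3)]
            print(*o)
E
```

```text
top (293, 225, 31, 33) [307.7 240.5] [ 0.417  -0.3756  0.009 ] [0.107 0.101]
top (71, 209, 94, 86) [119.2 252.3] [0.3693 0.2576 0.009 ] [0.283 0.314]
top (443, 203, 103, 80) [494.3 242.8] [ 0.414  -1.0023  0.009 ] [0.264 0.346]
top (286, 178, 31, 31) [301.1 193. ] [ 0.5766 -0.351   0.009 ] [0.103 0.102]
top (225, 147, 35, 33) [242.8 162. ] [ 0.682  -0.1495  0.009 ] [0.112 0.119]
top (274, 139, 52, 26) [305.1 153.9] [ 0.7124 -0.3627  0.009 ] [0.087 0.177]
top (220, 75, 70, 71) [254.2 109.9] [ 0.8692 -0.182   0.009 ] [0.257 0.241]
scene (472, 317, 125, 83) [527.4 364.5] [ 0.4817 -0.9262  0.009 ] [0.192 0.214]
scene (619, 271, 21, 47) [631.8 301.2] [ 0.7941 -1.0475  0.009 ] [0.206 0.029]
scene (248, 228, 57, 55) [273.4 254. ] [ 0.4333 -0.3528  0.009 ] [0.158 0.191]
scene (75, 226, 90, 88) [123.2 266.5] [ 0.175  -0.1263  0.009 ] [0.233 0.344]
scene (563, 217, 39, 28) [585.4 232.8] [ 1.0329 -0.9131  0.009 ] [0.109 0.105]
scene (293, 217, 40, 28) [312.8 230.6] [ 0.5749 -0.3559  0.009 ] [0.138 0.118]
scene (327, 193, 36, 34) [347.4 212.4] [ 0.7119 -0.3671  0.009 ] [0.1   0.189]
scene (328, 164, 18, 11) [335.9 169. ] [ 0.931  -0.1563  0.009 ] [0.09  0.081]
scene (298, 158, 70, 38) [331.6 174.9] [ 0.8833 -0.175   0.009 ] [0.313 0.29 ]
scene (277, 151, 19, 35) [286.2 168.9] [ 0.8204 -0.0258  0.009 ] [0.216 0.224]
scene (538, 103, 36, 19) [556.2 110.8] [ 2.2474 -0.5518  0.009 ] [0.263 0.209]
scene (492, 101, 44, 41) [510.1 118.9] [ 1.9406 -0.419   0.009 ] [0.776 0.276]
scene (400, 99, 34, 24) [417. 108.] [1.8086 0.0039 0.009 ] [0.426 0.257]
```

View pics/c_top.png

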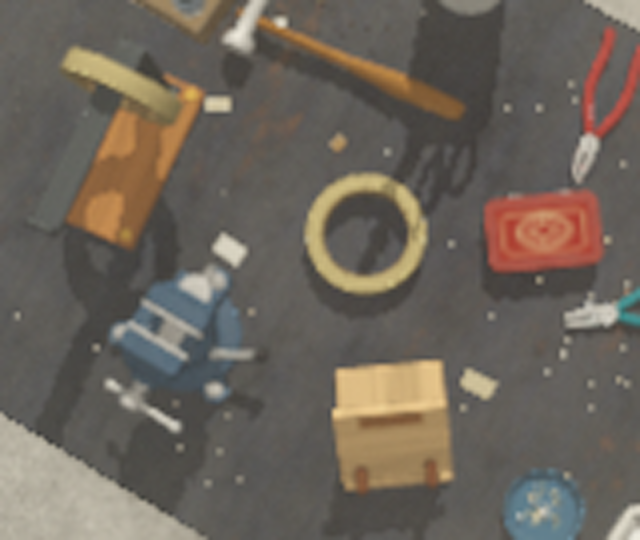

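View pics/c_scene.png

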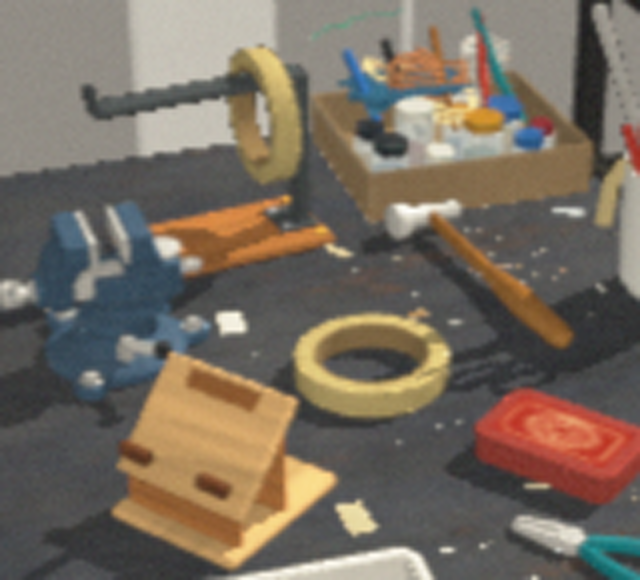

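The crops show the tan ring lying at top (301,193) clear of its neighbours. The rest's dowels face the robot (crop-top (361,478), (431,472)). The hook's arm runs from the post at crop-top (130,55) to the lip at (40,222), with the hung roll near the post.

```bash
cat > m.py <<'E'
from h import *
np.set_printoptions(precision=4,suppress=True)
t,s=camera_info("top"),camera_info("scene")
tp=lambda x,y:(210-.375+x/4,135-.375+y/4)
sp=lambda x,y:(220-.375+x/4,140-.375+y/4)
print("board top L",tri(t,tp(334,417),s,sp(170,355)),"R",tri(t,tp(447,403),s,sp(297,400)))
print("base far LR z8",plane(t,[tp(335,367),tp(442,360)],.008))
print("base front/right scene z8",plane(s,[sp(115,510),sp(232,560),sp(335,476)],.008))
print("dowel tri",tri(t,tp(361,485),s,sp(125,450)),tri(t,tp(431,478),s,sp(202,483)))
print("hook base z8",plane(t,[tp(68,218),tp(127,247),tp(202,93)],.008))
print("lip",tri(t,tp(41,222),s,sp(90,92)))
print("arm tip z130 edges",plane(t,[tp(30,222),tp(52,230)],.144), "arm edges mid",plane(t,[tp(63,158),tp(84,167)],.13),"near roll",plane(t,[tp(95,95),tp(117,103)],.13))
print("hung ends top",plane(t,[tp(67,62),tp(172,107)],.13))
E
python3 m.py
```

```text
board top L (array([ 0.4202, -0.3321,  0.0788]), np.float64(0.0018262849648714161)) R (array([ 0.4322, -0.421 ,  0.0793]), np.float64(0.0022877109156054275))
base far LR z8 [[ 0.4635 -0.327   0.008 ]
 [ 0.4703 -0.4163  0.008 ]]
base front/right scene z8 [[ 0.3605 -0.3451  0.008 ]
 [ 0.3713 -0.4281  0.008 ]
 [ 0.4668 -0.419   0.008 ]]
dowel tri (array([ 0.3662, -0.3519,  0.0496]), np.float64(0.0006866370876754182)) (array([ 0.3721, -0.4077,  0.0499]), np.float64(0.0013041556028282409))
hook base z8 [[ 0.5876 -0.0977  0.008 ]
 [ 0.5632 -0.1489  0.008 ]
 [ 0.6973 -0.2084  0.008 ]]
lip (array([ 0.5628, -0.1085,  0.137 ]), np.float64(0.0009204311725555639))
arm tip z130 edges [[ 0.5619 -0.1023  0.144 ]
 [ 0.5559 -0.1193  0.144 ]] arm edges mid [[ 0.6144 -0.1218  0.13  ]
 [ 0.6075 -0.1384  0.13  ]] near roll [[ 0.6645 -0.1445  0.13  ]
 [ 0.6582 -0.1619  0.13  ]]
hung ends top [[ 0.6907 -0.1214  0.13  ]
 [ 0.6554 -0.2048  0.13  ]]
```

```bash
cat >> h.py <<'E'
def quat(z,y):
    z=np.array(z,float);z/=np.linalg.norm(z);y=np.array(y,float);y-=z*(y@z);y/=np.linalg.norm(y)
    q=R.from_matrix(np.c_[np.cross(y,z),y,z]).as_quat();return np.array([q[3],q[0],q[1],q[2]])
Z=np.array([0,0,1.])
def frame(psi):return np.array([np.cos(psi),np.sin(psi),0]),np.array([-np.sin(psi),np.cos(psi),0])
ROLL=np.array([.576,-.352,.009])
REST=np.array([.417,-.378,0]);RX,RY=frame(.11)
N=(-RX+Z)/2**.5;U=(RX+Z)/2**.5          # face normal, up-slope
HOOK=np.array([.6465,-.1455,0]);HX,HY=frame(np.radians(-23))
seat=lambda:REST-.0079*RX+.0798*Z
free=lambda:HOOK-.045*HX+.13*Z
E
python3 - <<'E'
from h import *
np.set_printoptions(precision=2,suppress=True)
s,t=camera_info("scene"),camera_info("top")
print("cup base",plane(s,(388,213),0),"tin/hammer",plane(s,(335,195),.01))
def t_(n,p,z,y):
    for sg in(1,-1):print(n,sg,np.round(p,3),ik(p,quat(z,sg*np.array(y))))
for a in(0,90,180):
    d=R.from_euler('z',a,degrees=True).apply(RX);t_(f"pick{a}",ROLL+.042*d-.006*Z,-Z,d)
c=seat()+.042*U-N*.006;t_("seat",c,-N,U);t_("seat+",c+.08*N+.02*U,-N,U)
for b in(0,30,-30,60,-60,90,-90):
    z=-(np.cos(np.radians(b))*U+np.sin(np.radians(b))*RY)
    g=seat()+.037*U; g2=seat()-z*.037
    t_(f"re{b}",g2,z,N);t_(f"re+{b}",g2-z*.08,z,N)
h=free()-.032*Z+.037*Z;t_("hang",h,-Z,HX);t_("hang+",h-.1*HX+.05*Z,-Z,HX)
E
```

```text
cup base [[ 0.8  -0.45  0.  ]] tin/hammer [[ 0.77 -0.28  0.01]]
pick0 1 [ 0.62 -0.35  0.  ] [-0.61  0.73  1.43 -0.    0.98 -0.72]
pick0 -1 [ 0.62 -0.35  0.  ] [-0.61  0.73  1.43 -0.    0.98  2.42]
pick90 1 [ 0.57 -0.31  0.  ] [-0.6   0.67  1.58 -0.    0.89 -2.28]
pick90 -1 [ 0.57 -0.31  0.  ] [-0.6   0.67  1.58 -0.    0.89  0.86]
pick180 1 [ 0.53 -0.36  0.  ] [-0.7   0.66  1.6  -0.    0.88  2.34]
pick180 -1 [ 0.53 -0.36  0.  ] [-0.7   0.66  1.6  -0.    0.88 -0.81]
seat 1 [ 0.44 -0.38  0.1 ] [-1.32  0.51  2.07  1.17  0.86 -2.37]
seat -1 [ 0.44 -0.38  0.1 ] [-1.32  0.51  2.07  1.17  0.86  0.78]
seat+ 1 [ 0.4  -0.38  0.18] [-1.42  0.35  2.04  0.99  1.   -2.2 ]
seat+ -1 [ 0.4  -0.38  0.18] [-1.42  0.35  2.04  0.99  1.    0.94]
re0 1 [ 0.43 -0.38  0.11] [-0.55  0.83  1.23 -0.45  1.73  2.57]
re0 -1 [ 0.43 -0.38  0.11] [-0.55  0.83  1.23 -0.45  1.73 -0.58]
re+0 1 [ 0.49 -0.37  0.16] [-0.5   0.84  1.06 -0.45  1.9   2.53]
re+0 -1 [ 0.49 -0.37  0.16] [-0.5   0.84  1.06 -0.45  1.9  -0.62]
re30 1 [ 0.43 -0.36  0.1 ] [-0.32  0.75  1.58 -0.81  1.4   2.88]
re30 -1 [ 0.43 -0.36  0.1 ] [-0.32  0.75  
[... 689 characters left out ...]

re+-60 1 [ 0.46 -0.47  0.12] [-0.96  1.32  0.38  0.22  2.65  2.66]
re+-60 -1 [ 0.46 -0.47  0.12] [-0.96  1.32  0.38  0.22  2.65 -0.48]
re90 1 [ 0.41 -0.34  0.08] None
re90 -1 [ 0.41 -0.34  0.08] None
re+90 1 [ 0.4  -0.26  0.08] None
re+90 -1 [ 0.4  -0.26  0.08] None
re-90 1 [ 0.41 -0.42  0.08] [-1.13  1.36  0.75  0.6   2.52  2.86]
re-90 -1 [ 0.41 -0.42  0.08] [-1.13  1.36  0.75  0.6   2.52 -0.28]
re+-90 1 [ 0.42 -0.49  0.08] None
re+-90 -1 [ 0.42 -0.49  0.08] [-1.15  1.48  0.4   0.8   2.71 -0.03]
hang 1 [ 0.6  -0.13  0.14] [-0.32  0.47  1.56 -0.    1.11  0.08]
hang -1 [ 0.6  -0.13  0.14] None
hang+ 1 [ 0.51 -0.09  0.18] [-0.3   0.29  1.73 -0.    1.13  0.1 ]
hang+ -1 [ 0.51 -0.09  0.18] None
```

```bash
python3 - <<'E'
from h import *
q=quat(-Z,RX)
goto([.50,-.30,.28],q)
w=camera_info("wrist");im=get_image("wrist")[:,:,::-1].copy();print(w,state()["clock"])
cv2.imwrite("pics/w1.png",im)
m=cv2.inRange(cv2.cvtColor(im,cv2.COLOR_BGR2HSV),(15,60,90),(32,200,255))
for c in cv2.findContours(m,cv2.RETR_EXTERNAL,cv2.CHAIN_APPROX_NONE)[0]:
    if cv2.contourArea(c)>300:
        e=cv2.fitEllipse(c);print(np.round(e[0],1),np.round(e[1],1),plane(w,e[0],.009)[0],np.ptp(plane(w,c[:,0],.018),0))
for n,p in(("roll",ROLL),("rest",REST),("seat",seat()),("dowL",REST-.035*RX+.028*RY+.04*Z),("dowR",REST-.035*RX-.028*RY+.04*Z),("bTL",REST+.0088*RX+.045*RY+.084*Z),("bTR",REST+.0088*RX-.045*RY+.084*Z)):print(n,np.round(project(w,p),0))
E
```

```text
{'fx': 353.93465889375625, 'fy': 353.93465889375625, 'cx': 321.5190815100263, 'cy': 196.8336110187115, 'k1': -0.02210549797730221, 'origin': array([ 0.49158171, -0.22080579,  0.44163292]), 'rotation': array([ 0.98729097, -0.14887719, -0.0082431 ,  0.05499245])} 3.3
[651.7 396.4] [  4.7 269.9] [ 1.06939572 -0.62732678  0.009     ] [1.80986566e-01 2.52031650e-02 1.11022302e-16]
[518.2 344. ] [34.2 69. ] [ 0.8223219 -0.5485641  0.009    ] [7.87432702e-02 1.19361766e-01 1.11022302e-16]
[124.9 344.1] [34.3 68.9] [ 0.24130094 -0.61358236  0.009     ] [6.08498012e-02 1.28651220e-01 1.11022302e-16]
[250.6 212.2] [84.4 85.3] [ 0.41719669 -0.3843927   0.009     ] [0.10571628 0.13226404 0.        ]
[376.2 203.7] [78.  80.4] [ 0.57735623 -0.35488758  0.009     ] [0.10292448 0.10493773 0.        ]
[631.6 147.2] [19.5 31.3] [ 0.88361153 -0.2460931   0.009     ] [0.03034332 0.03709103 0.        ]
[613.6 117. ] [16.1 39.2] [ 0.84771029 -0.21324408  0.009     ] [5.40016409e-02 2.28737400e-02 5.55111512e-17]
[618.3  99.6] [148.5 230.3] [ 0.84642496 -0.19272731  0.009     ] [2.34785362e-01 2.24341644e-01 1.11022302e-16]
roll [[376. 201.]]
rest [[252. 205.]]
seat [[231. 228.]]
dowL [[215. 194.]]
dowR [[219. 237.]]
bTL [[243. 190.]]
bTR [[248. 267.]]
```

View pics/w1.png

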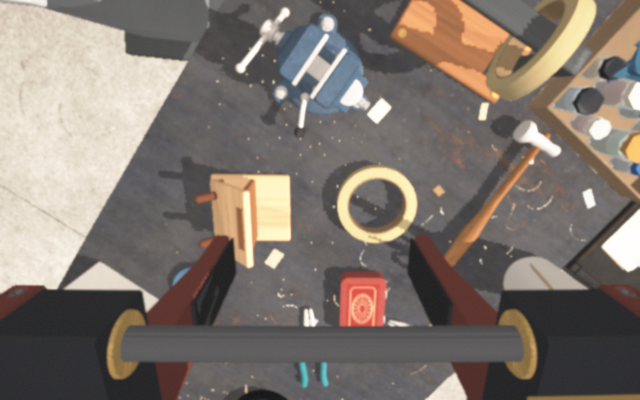

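The wrist view shows the tan roll at (376,204), where predicted, with the rest at about (250,210) and the tin at (362,300). I'll take one close crop of the rest and roll.

```bash
python3 - <<'E'
import cv2
im=cv2.imread("pics/w1.png");cv2.imwrite("pics/w1c.png",cv2.resize(im[155:275,190:340],None,fx=5,fy=5,interpolation=cv2.INTER_CUBIC))
E
```

```text
(no output)
```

View pics/w1c.png

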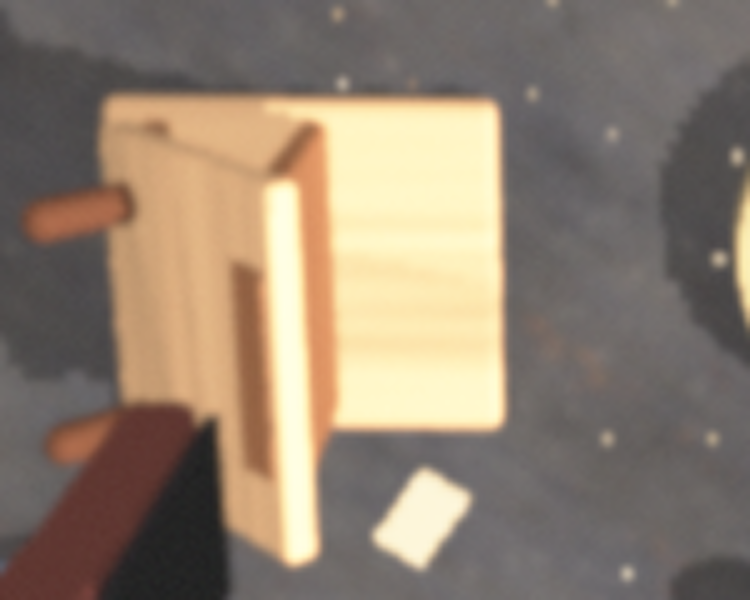

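The crop shows the base's top-face corners at (105,97), (497,102) and (503,428). The board's top edge on the face side runs from (267,182) to (284,560), and dowel roots are at (122,203) and about (140,415).

```bash
python3 - <<'E'
from h import *
np.set_printoptions(precision=4,suppress=True)
# camera pose of w1 as printed
w=camera_info("wrist")
c=lambda x,y:(190-.4+x/5,155-.4+y/5)
B=plane(w,[c(105,97),c(497,102),c(503,428)],.008);print(B,np.linalg.norm(B[1]-B[0]),np.linalg.norm(B[2]-B[1]))
print("origin",(B[0]+B[2])/2,"yaw",np.arctan2(*(B[1]-B[0])[[1,0]]),np.arctan2(-(B[1]-B[2])[0],(B[1]-B[2])[1]))
T=plane(w,[c(267,182),c(284,560)],.084);d=T[0]-T[1];psi=np.arctan2(-d[0],d[1]);rx=np.array([np.cos(psi),np.sin(psi),0])
print(T,np.linalg.norm(d),psi,"origin",T.mean(0)-.0088*rx)
D=plane(w,c(122,203),.040);print("dowelL root",D, "pred",REST-.035*RX+.028*RY)
E
```

```text
[[ 0.3641 -0.3395  0.008 ]
 [ 0.4625 -0.3298  0.008 ]
 [ 0.4716 -0.4186  0.008 ]] 0.0988423896574798 0.0892758558168339
origin [ 0.4179 -0.379   0.008 ] yaw 0.09763481166871393 0.10197404266372152
[[ 0.4209 -0.3333  0.084 ]
 [ 0.4287 -0.4218  0.084 ]] 0.08883315939092816 0.08820364516655918 origin [ 0.416  -0.3784  0.084 ]
dowelL root [[ 0.3781 -0.3562  0.04  ]] pred [ 0.3791 -0.354   0.    ]
```

```bash
sed -i 's/^ROLL=.*/ROLL=np.array([.5768,-.353,.009])/;s/^REST=.*/REST=np.array([.417,-.3785,0]);RX,RY=frame(.097)/' h.py
python3 - <<'E'
from h import *
q=quat(-Z,RX);p=ROLL+.042*RX;p[2]=.004
move_gripper(.044,25)
goto(p+.08*Z,q);movel(p,max_speed=.12);
print(state()["wrist_force"],state()["tcp_pos"])
move_gripper(0,25);s=state();print(s["finger_gap"],s["finger_force"],s["wrist_force"],s["clock"])
movel(p+.2*Z,max_speed=.2)
s=state();print(s["finger_gap"],s["finger_force"],s["wrist_force"],s["clock"])
a=seat()+.042*U-N*.005
goto(a+.09*N+.03*U,quat(-N,U))
s=state();print(s["finger_gap"],s["wrist_force"],s["clock"])
cv2.imwrite("pics/s2.png",get_image("scene")[:,:,::-1])
cv2.imwrite("pics/s2c.png",cv2.resize(cv2.imread("pics/s2.png")[80:300,180:420],None,fx=2.5,fy=2.5))
E
```

```text
[ 0.09430448 -0.55609836  0.11516616] [ 0.61917132 -0.34932804  0.00484763]
0.016698143737377637 24.473000226789736 [-0.7737988  -0.5850664   3.32930351] 6.425
0.01649530580378474 24.507982248239557 [ 1.0135012   0.01484599 -1.45872697] 7.575
0.016562701572906086 [-0.21446552  0.24494955 -1.82568157] 8.8833
```

View pics/s2c.png

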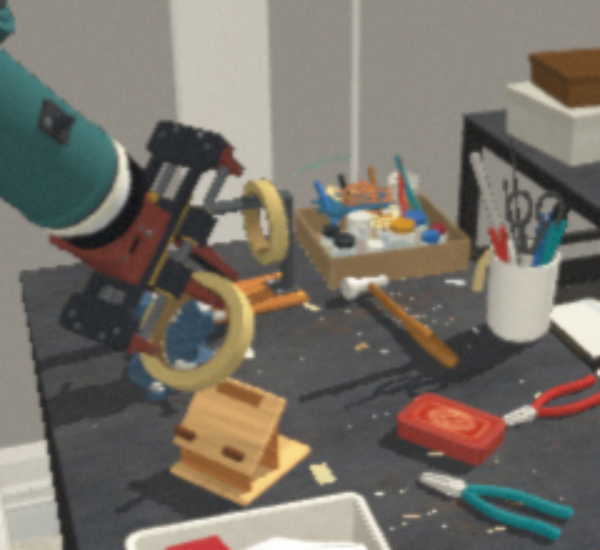

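The roll is held by its upper wall, tilted parallel to the face and above the rest. Next I'll lower it along the face normal, then slide it down onto the dowels under guard.

```bash
python3 - <<'E'
from h import *
np.set_printoptions(precision=3,suppress=True)
a=seat()+.042*U-N*.0045
movel(a+.03*N+.008*U,max_speed=.15);f0=state()["wrist_force"]
def ff():
    f=state()["wrist_force"]-f0;return np.array([f@N,f@U])
for k in np.arange(.012,-.0045,-.002):
    movel(a+k*N+.008*U,max_speed=.03);
    if ff()[0]>4:break
print("N contact",k,ff())
kn=k+.0005
for u in np.arange(.006,-.0065,-.002):
    movel(a+kn*N+u*U,max_speed=.03)
    if ff()[1]>4:break
print("U contact",u,ff(),state()["clock"])
move_gripper(.026);wait(.2)
movel(state()["tcp_pos"]+.10*N,max_speed=.15)
cv2.imwrite("pics/s3.png",get_image("scene")[:,:,::-1]);cv2.imwrite("pics/t3.png",get_image("top")[:,:,::-1])
A=cv2.resize(cv2.imread("pics/s3.png")[190:300,220:340],None,fx=3.3,fy=3.3);B=cv2.resize(cv2.imread("pics/t3.png")[190:300,250:370],None,fx=3.3,fy=3.3)
cv2.imwrite("pics/st3.png",np.hstack([A,B]));print(state()["clock"],ff())
E
```

```text
N contact -0.002 [8.375 0.864]
U contact 0.0 [9.971 4.181] 13.0083
14.5167 [1.278 0.689]
```

View pics/st3.png

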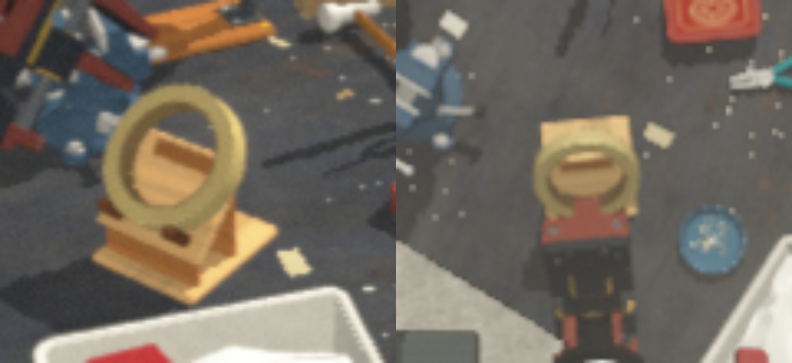

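It is seated flat on both dowels and released. Now I'll regrasp it across its faces at the upper edge.

```bash
python3 - <<'E'
from h import *
np.set_printoptions(precision=3,suppress=True)
goto([.47,-.34,.36],quat(-Z,RX))
move_gripper(.05,30)
g=seat()+.0365*U;q=quat(-U,-N)
goto(g+.11*U,q);print(state()["clock"])
f0=state()["wrist_force"]
movel(g+.03*U,max_speed=.12);movel(g,max_speed=.05);print("df",state()["wrist_force"]-f0)
move_gripper(0,30);s=state();print(s["finger_gap"],s["finger_force"],s["wrist_force"]-f0,s["clock"])
movel(g+.004*U+.002*N,max_speed=.05);movel(g+.09*U+.012*N,max_speed=.12)
goto(free()-.032*Z+.0365*Z-.125*HX+.05*Z-.03*HY+.03*Z,quat(-Z,HX))
s=state();print(s["finger_gap"],s["finger_force"],s["clock"])
cv2.imwrite("pics/s4.png",get_image("scene")[:,:,::-1]);cv2.imwrite("pics/t4.png",get_image("top")[:,:,::-1])
A=cv2.resize(cv2.imread("pics/s4.png")[90:240,190:320],(400,462));B=cv2.resize(cv2.imread("pics/t4.png")[130:280,210:340],(400,462))
cv2.imwrite("pics/st4.png",np.hstack([A,B]))
E
```

```text
17.15
df [ 1.164  2.509 -0.198]
0.018036392692570097 29.976506946295558 [0.558 1.757 1.4  ] 19.3167
0.017942557207883503 29.978787802174338 21.4833
```

View pics/st4.png

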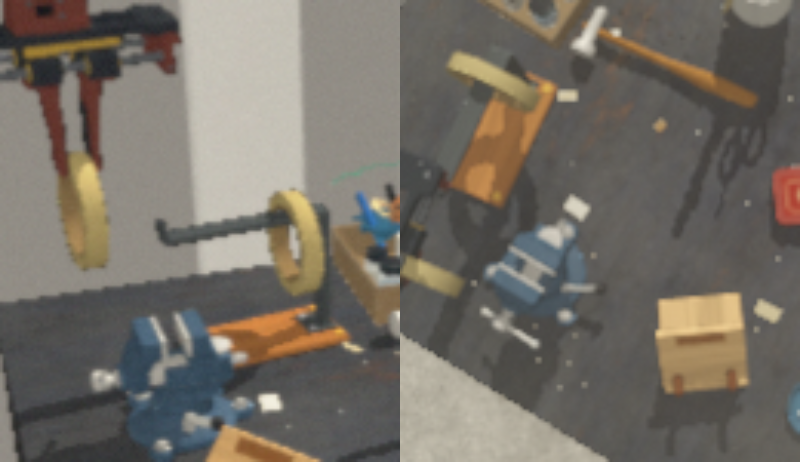

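The roll hangs vertical in the grip, facing the lip from the front, and the hook is untouched. I'll thread it on in guarded steps.

```bash
python3 - <<'E'
from h import *
np.set_printoptions(precision=3,suppress=True)
q=quat(-Z,HX);P=lambda x,c:HOOK+x*HX+(c+.0365)*Z
movel(P(-.17,.158),q,max_speed=.1);movel(P(-.17,.135),max_speed=.08)
f0=state()["wrist_force"];ok=True
for x in np.arange(-.155,-.044,.01):
    movel(P(x,.135),max_speed=.1)
    d=state()["wrist_force"]-f0
    if np.linalg.norm(d)>5:ok=False;print("CONTACT",x,d);break
movel(P(-.047,.135),max_speed=.05) if ok else 0
print(ok,state()["tcp_pos"],state()["clock"])
cv2.imwrite("pics/s5.png",get_image("scene")[:,:,::-1]);cv2.imwrite("pics/t5.png",get_image("top")[:,:,::-1])
A=cv2.resize(cv2.imread("pics/s5.png")[100:230,210:320],(391,462));B=cv2.resize(cv2.imread("pics/t5.png")[110:240,190:300],(391,462))
cv2.imwrite("pics/st5.png",np.hstack([A,B]))
E
```

```text
True [ 0.603 -0.127  0.171] 25.825
```

View pics/st5.png

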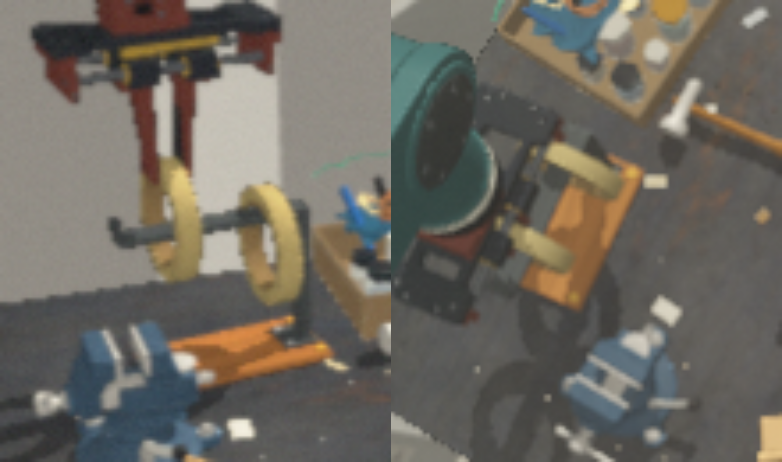

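The arm passes through the roll's hole and the hung roll is undisturbed. I'll lower it until the arm bears the roll, then release and retreat straight up.

```bash
python3 - <<'E'
from h import *
np.set_printoptions(precision=3,suppress=True)
P=lambda x,c:HOOK+x*HX+(c+.0365)*Z
f0=state()["wrist_force"]
for c in [.125,.115,.108,.105,.103,.1015,.1,.099,.098,.097,.096,.095,.094]:
    movel(P(-.047,c),max_speed=.04);d=state()["wrist_force"]-f0
    if d[2]>2 or np.linalg.norm(d)>5:break
print("stop c",c,d,state()["tcp_pos"],state()["clock"])
E
```

```text
stop c 0.098 [0.5   0.944 2.704] [ 0.603 -0.127  0.135] 28.55
```

Contact came at c = 0.098, exactly as expected. Releasing.

```bash
python3 - <<'E'
from h import *
np.set_printoptions(precision=3,suppress=True)
move_gripper(.024);wait(.3);move_gripper(.040);wait(.3)
p=state()["tcp_pos"];movel(p+.03*Z,max_speed=.04);movel(p+.13*Z,max_speed=.12)
goto([.42,.05,.36],quat(-Z,HX));wait(1.5)
S0=get_image("scene");wait(1);S1=get_image("scene");T=get_image("top")
print("motion",cv2.absdiff(S0,S1)[140:200,230:310].mean(),state()["clock"])
A=cv2.resize(S1[130:230,215:315,::-1],(400,400));B=cv2.resize(T[120:250,210:400,::-1],(400,274));B=np.vstack([B,np.zeros((126,400,3),np.uint8)])
cv2.imwrite("pics/st6.png",np.hstack([A,B]))
O=cv2.imread("pics/top0.png")[:,:,::-1]
d=cv2.absdiff(O,T);print("tin",d[182:206,328:362].mean(),"pliers",d[200:220,350:395].mean())
E
```

```text
motion 1.8754166666666667 35.5583
tin 1.0375816993464053 pliers 1.0755555555555556
```

View pics/st6.png

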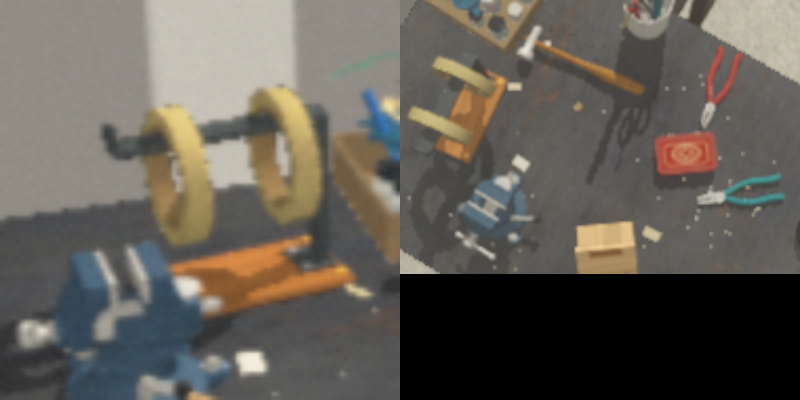

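Both rolls hang on the arm, and the tin and pliers have not moved. The picture difference at the hook is slightly high, so I'll check for swinging before handing in.

```bash
python3 - <<'E'
from h import *
for k in range(6):
    a=get_image("scene");wait(.35);b=get_image("scene");d=cv2.absdiff(a,b)
    m=d[140:200,230:310].mean();r=d[300:380,100:200].mean();print(m,r,d[140:200,230:310].max(),state()["clock"])
    wait(1.2)
hand_in()
E
```

```text
1.8921527777777778 1.665375 10 36.0083
1.8729166666666666 1.666125 11 37.6583
1.8759027777777777 1.6555833333333334 10 39.3083
1.8791666666666667 1.66725 10 40.9583
1.8593055555555555 1.6637916666666666 10 42.6083
1.8699305555555557 1.6674583333333333 12 44.2583
the job is handed in; nothing more can be done
```

The roll was leaned in the rest, released, retaken by its upper edge and hung still on the free front of the hook's arm; the other roll, the tin and the pliers were left in place, and the job was handed in at about 46 s.

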